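# Unlock the antenna tuner and set its dial to the marker

## Robot

A 6-joint arm with a two-finger parallel gripper is mounted at the origin on the work surface. World frame = base frame: x ahead of the robot, y to its left, z up, the work surface at z = 0. Lengths are in m, angles in rad, forces in N, time in s.
With the tool pointing down it reaches from about 0.4 to 0.925 m from the base axis. Payload 3.4 kg.
Tool frame: the origin (TCP) lies at the very end of the fingers, on their centre line; the grasp point (between the pads) lies 19 mm behind it; z points along the fingers, y is the direction in which the jaws open and shut (so a half turn about z gives the same grasp; the last joint's range is limited). The gripper opens to 85 mm and grips with 20 to 120 N. Pads are 22 mm wide; open, the fingers measure 114 mm over their backs; the gripper's body (76 mm by 85 mm) begins 54 mm behind the grasp point. The pads swing forward as they close: fully open they stand 13 mm farther back than shut.
Start: joints at [1.256, 0.307, 1.506, -0, 1.328, -0.073], TCP at [0.138, 0.558, 0.231] pointing down, gripper open.
Joint ranges: [-3.12, 3.12], [-1.05, 2.28], [0.14, 2.33], [-1.42, 4.57], [0.1, 2.73], [-2.68, 2.68]. Speed limits (rad/s): [2.57, 2.57, 3.14, 3.14, 3.14, 3.14].

## Interface

Orientations are given as a unit quaternion [x, y, z, w].
In Python, from bench import monitor, viewer, sign_off, finder gives the robot as it stands. The module is installed in compiled form; this text tells all that it offers.
- The arm moves only by the tool servo_tool, never from a script. Its argument "rows" is one flat list of numbers, 7 for each row, row after row: the shift along the tool's x, y, z in cm, then the turn, a rotation vector about the tool's x, y, z in units of 6 degrees (1.0 is 6 degrees), then the opening in per cent of the stroke, from 0 (shut) to 100 (fully open). In form: [dx, dy, dz, ax, ay, az, grip, dx, dy, dz, ax, ay, az, grip, ...]. A call has exactly 8 rows; each row shifts and turns the commanded pose from where the row before left it, along the tool's axes as they then stand; what a row does not reach is not made up. A row lasts 1/10 s, in which the tool goes at most 50 mm and 8.59 degrees, less where a joint would pass 70% of its speed; a pose out of reach is approached as far as the arm can. A call is refused whole if a number of a shift passes 5 or a number of a turn 1, either way. A call with a gripper value outside its range is refused whole. The fingers move at their own pace and stop on an object; "force" is the grip in N (left out, the last holds). Time passes only in rows, so rows that do not move let the fingers close, or fill a call up. It gives the time, the measured TCP pose, the force and the opening at its end, in the units of the state.
- monitor.get_state(): the state, without advancing time (a new reading comes with each control period).
- viewer.snapshot(name): name is "scene" or "side" or "wrist"; returns a dict with "img" (384x512x3 uint8, red, green, blue), "range_z" (384x512 float32, m along the optical axis (not along the pixel's ray), 0 where there is no reading), "intrinsics" (3x3 intrinsics, pixels), "dist" ([k1, k2, p1, p2, k3] as OpenCV has them; the pictures are not rectified), "cam_to_world" (4x4, takes a point from camera to world coordinates). Camera axes: x right, y down, z forward; pixel columns grow to the right and rows downward; lengths in m; the calibration is good to about 2 mm. A picture is of the moment at which its call begins.
- sign_off(): hands the job in, once; it reports no verdict.
Trained networks look in the newest picture that a camera, given by its name, has taken for a name from the list of things; names that differ only in an ending like _2 or _b are one class to them, and where a whole thing is asked for, a point or a joint stands for the part that bears it (a point fixed in the world has none). Each returns a list of dicts, best first, with "p" (0 to 1); they miss things now and then, are a little off and sometimes report something else, mostly with a low value. They report only what shows in the picture. A call takes as long as a camera call.
- finder.find_in(camera, query): "centre" ([row, column] in pixels, amid what is visible of it).
- finder.regions_of(camera, query): "region" (384x512 bool, what is visible of it) and "centre" ([row, column] in pixels, amid what is visible of it).
The state is a dict: "time": time; "qpos": joint angles; "dq": joint speeds; "joint_efforts": joint torques, N m; "position": TCP position; "ee_rot": TCP orientation; "ft_force": force on the tool from outside, world axes, zero at the start; "ft_torque": the same for the moment, N m; "grip_width": opening from 0.0 (shut) to 1.0 (fully open).
Only numpy, scipy, OpenCV 4.12 (cv2) and the standard library are available. Lean on these libraries where they do the work, as an engineer would, in place of code of your own. Each camera call takes 0.05 s, during which the arm holds its last target.

## Task

On the antenna tuner, loosen the brass lock screw of the big dial (it has a left-hand thread, so it loosens clockwise, as the yellow arrow shows) by about a quarter turn, to or nearly to its stop. Then turn the big dial clockwise until the red line on its silver skirt points at the red marker, and let go, leaving the lock loose. Do not force the dial while it is locked, and leave the marker, the small switch and everything else on the desk where they are.

Things in the scene. Friction and masses are not known exactly. Their poses are not given: they have to be found in the camera images.
- console: The antenna tuner: fixed grey wedge-shaped desk case, 220 mm deep (x), 340 mm wide (y), origin under its centre. Its dark panel on top slopes by 0.21 rad (12 deg), 47 mm above the desk at the operator's edge (-x), 93 mm at the back. Knobs stand square to the panel, so grasps lean with it. 'Clockwise' is as seen looking down on the panel.
- dial_top (a point): Centre of the flat top of the big dial's black fluted grip, on its axis; z points out of the panel along the axis, x and y turn with the dial. Round grip 44 mm in diameter, 42 mm tall below this point, over a silver skirt disc 90 mm in diameter, 5 mm thick. The panel is 48 mm below this point; fingertips 20 mm or more above the panel clear the clamp shoe and the marker.
- dial (a joint): Turn of the big dial, rad, growing clockwise, stops at 0 and 4.71. Stays where left (friction 0.05 N m). While the lock is tight a steel shoe clamps its skirt and it must not be forced; free once the lock has turned about 0.5 rad. It starts at 0.1 to 0.9 with 2 to 3.9 rad to go, more than one wrist turn: turn, let go, swing back, grasp again.
- dial_line (a point): Outer end of the red line on the dial's silver skirt, 46 mm from the turning axis and 42 mm below the level of dial_top; turns with the dial.
- marker (a joint): Angle of the red marker on the scale, rad, on the same zero and direction as dial: the line points at the marker when the two are equal. Stiff to turn; must not be moved.
- marker_tip (a point): Inner tip of the red marker, a small tab on the scale just outside the skirt, its top 8 mm above the panel, reaching out to 62 mm from the dial's axis. This point is 46 mm from that axis, so it coincides with dial_line when the dial is set.
- lock_top (a point): Centre of the flat top of the brass knurled lock screw, on its axis, 78 mm from the dial's axis on the operator's side; z points out of the panel along the axis. Round head 24 mm in diameter, 30 mm tall below this point; the panel is 46 mm below. A steel clamp shoe, 14 mm wide, runs under it to the skirt, its top 11 to 14 mm above the panel.
- lock (a joint): Turn of the lock screw, rad, growing clockwise = loosening (left-hand thread): 0 to 0.1 tight, stop at 1.5 fully loose (more than 1.1 will do). Friction 0.12 N m, stays where left. The head does not rise; the shoe lifts 1.6 mm per rad. A yellow arrow on the panel shows the loosening direction.
- band_mark (a point): Outer end of the white mark on the small black band switch, 14 mm from its axis, on the panel to the right (console -y) of the lock, 155 mm from it. Not to be turned.
- paddle: Loose bystander: Morse paddle key on a dark steel base 85 x 75 mm, 41 mm tall, brass blocks; origin under its centre.
- mug: Loose bystander: blue mug, 78 mm in diameter, 92 mm tall; origin under its centre.
- headphones: Loose bystander: grey headphones with a white band, about 165 x 150 mm, 72 mm tall; origin under the middle.
- notebook: Loose bystander: paper notebook 105 x 150 x 10 mm; origin under its centre.
- pen: Loose bystander: black pen 135 mm long, 9 mm thick; origin under its centre.
- microphone: Loose bystander: black hand microphone 75 x 52 x 29 mm; origin under its centre.

How it is judged:
On the way, in this order (a step that is already met when the one before it is completed fails the run):
1. the lock screw is loosened clockwise, the dial not yet set (value of joint lock above 1.1 rad), for 0.2 s.
2. the dial's red line stands at the red marker (distance between dial_line and marker_tip below 0.004 m), for 0.2 s.
At the end, for the whole second after the job is handed in: The outer end of the dial's red line is within 4 mm (about 5 degrees) of the red marker's tip and the dial is at rest (under 0.05 rad/s), with the lock screw loose (more than 1.1 rad clockwise from tight) (distance between dial_line and marker_tip below 0.004 m and value of joint lock above 1.1 rad and velocity of joint dial between -0.05 and 0.05 rad/s); the robot touches nothing.
It fails at once if the dial is turned while its lock is still tight (or the lock is tightened again on the moved dial) (value of joint lock below 0.5 rad and distance of dial_line from where it was at the start of the episode above 0.006 m).
It fails at once if the red marker is shifted (more than 4 mm) (distance of marker_tip from where it was at the start of the episode above 0.004 m).
It fails at once if the small band switch is turned (its mark moves more than 3 mm) (distance of band_mark from where it was at the start of the episode above 0.003 m).
It fails at once if a loose thing on the desk is moved by more than 25 mm (distance of any of paddle, mug, headphones, notebook, pen, microphone from where it was at the start of the episode above 0.025 m).
It also fails if it takes over 64 s, if anything falls off the work surface, if the arm or the gripper's body presses on something with over 40 N, if the wrist force passes 120 N, or if a joint passes its speed limit or range.

## Working session

There is one attempt and no reset: what is moved stays moved. The work goes in short steps, Python scripts to look and compute and a tool call to move; the robot and the scene stay as the last step left them, time stands still between calls to the robot, and variables do not carry over. Pictures are saved under pics/ and viewed, and the job is handed in when it is done.

Besides the shell and the picture viewer there is one more tool, called after ">>>" by a JSON object that holds its "name" and its "arguments". servo_tool: Moves the arm, as the interface text tells. Its arguments: {"type":"object","properties":{"rows":{"type":"array","items":{"type":"number"}},"force":{"type":"number"}},"required":["rows"]}

```bash
mkdir -p pics
cat > h.py <<'E'
import numpy as np, cv2, sys
from bench import monitor, viewer, sign_off, finder
from scipy.spatial.transform import Rotation as R
def save(s,name): cv2.imwrite('pics/'+name+'.png', cv2.cvtColor(s['img'],cv2.COLOR_RGB2BGR))
def p2w(s,px,z=None):
    # px: Nx2 [row,col]
    px=np.atleast_2d(np.array(px,float)); K=np.array(s['intrinsics']);d=np.array(s['dist'],float)
    u=cv2.undistortPoints(px[:,::-1].reshape(-1,1,2).copy(),K,d).reshape(-1,2)
    if z is None: z=s['range_z'][px[:,0].round().astype(int),px[:,1].round().astype(int)]
    P=np.c_[u*np.reshape(z,(-1,1)),np.ones(len(u))*z]
    T=np.array(s['cam_to_world']); return P@T[:3,:3].T+T[:3,3]
def w2p(s,P):
    T=np.linalg.inv(np.array(s['cam_to_world'])); P=np.atleast_2d(P)@T[:3,:3].T+T[:3,3]
    q,_=cv2.projectPoints(P.reshape(-1,1,3),np.zeros(3),np.zeros(3),np.array(s['intrinsics'],float),np.array(s['dist'],float))
    return q.reshape(-1,2)[:,::-1]
E
python3 - <<'E'
from h import *
st=monitor.get_state(); print({k:np.round(v,3) for k,v in st.items()})
for c in ['scene','side','wrist']:
    s=viewer.snapshot(c); save(s,c+'0'); print(c,np.round(s['cam_to_world'],3).tolist(),np.round(s['intrinsics'],1).tolist())
    for n in ['dial_top','dial_line','marker_tip','lock_top','band_mark','console']:
        r=finder.find_in(c,n)
        for x in r[:2]: print(n,np.round(x['centre'],1),round(x['p'],2),p2w(s,[x['centre']]).round(3))
E
```

```text
{'time': np.float64(0.0), 'qpos': array([ 1.256,  0.308,  1.508, -0.   ,  1.328, -0.073]), 'dq': array([ 0.001,  0.   ,  0.001,  0.   , -0.002, -0.   ]), 'joint_efforts': array([-2.0000e-03, -4.5755e+01, -2.5191e+01, -0.0000e+00,  1.3000e-02,
        0.0000e+00]), 'position': array([0.137, 0.558, 0.23 ]), 'ee_rot': array([ 0.121,  0.993, -0.001, -0.   ]), 'ft_force': array([-0.486,  0.07 ,  0.325]), 'ft_torque': array([-0.014,  0.013, -0.045]), 'grip_width': np.float64(1.001)}
scene [[0.869, 0.38, -0.317, 0.959], [0.494, -0.674, 0.549, -0.599], [-0.005, -0.634, -0.773, 0.982], [0.0, 0.0, 0.0, 1.0]] [[453.5, 0.0, 254.8], [0.0, 453.5, 196.8], [0.0, 0.0, 1.0]]
dial_top [209.7 255.5] 0.55 [[ 0.623 -0.014  0.109]]
dial_top [289.  147.1] 0.41 [[ 0.488 -0.287  0.03 ]]
dial_line [209.4 258.6] 0.79 [[ 0.63  -0.011  0.111]]
dial_line [288.2 145.3] 0.61 [[ 0.483 -0.287  0.03 ]]
console [233.2 232.2] 0.69 [[ 0.596 -0.081  0.075]]
side [[0.772, -0.326, 0.545, 0.073], [-0.635, -0.423, 0.647, -0.61], [0.02, -0.846, -0.533, 0.634], [0.0, 0.0, 0.0, 1.0]] [[408.3, 0.0, 256.7], [0.0, 408.3, 191.7], [0.0, 0.0, 1.0]]
dial_top [203.7 267.1] 0.61 [[ 0.605 -0.018  0.1  ]]
dial_line [203.4 265.5] 0.57 [[ 0.6   -0.018  0.103]]
marker_tip [259.5 283.7] 0.45 [[ 0.532 -0.158  0.066]]
lock_top [210.2 241.9] 0.57 [[ 0.541 -0.005  0.102]]
band_mark [331.1 306.5] 0.55 [[ 0.466 -0.293  0.025]]
band_mark [261.7 281.4] 0.47 [[ 0.524 -0.159  0.065]]
console [236.5 276.5] 0.78 [[ 0.57  -0.092  0.066]]
wrist [[0.24, 0.917, 0.319, 0.054], [0.971, -0.227, -0.079, 0.579], [0.0, 0.328, -0.945, 0.373], [0.0, 0.0, 0.0, 1.0]] [[265.8, 0.0, 255.1], [0.0, 265.8, 187.8], [0.0, 0.0, 1.0]]
```

View pics/scene0.png

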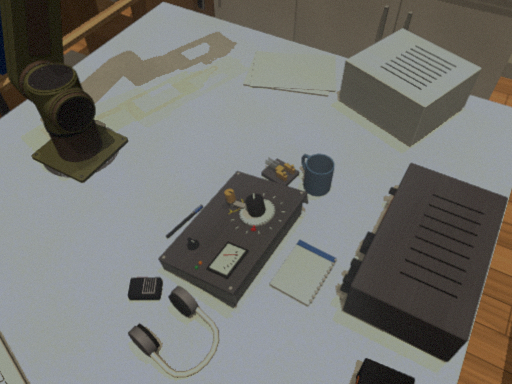

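View pics/side0.png

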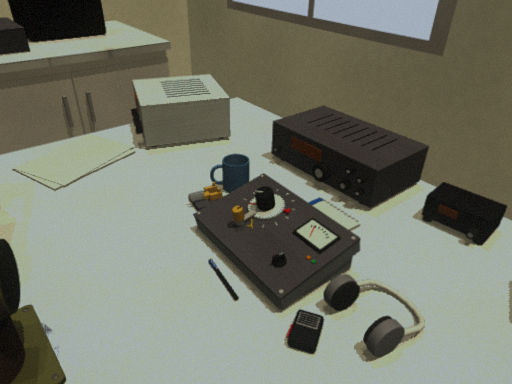

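View pics/wrist0.png

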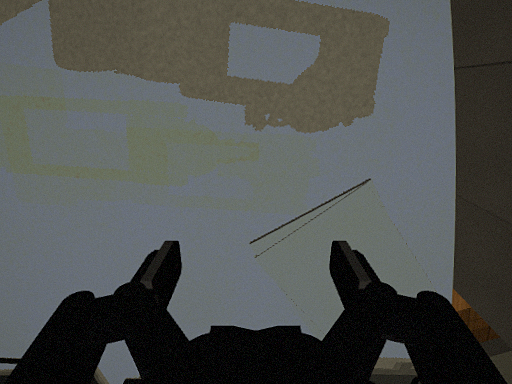

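Run:
```python
from h import *
s=viewer.snapshot('scene'); t=viewer.snapshot('side')
a=cv2.resize(s['img'][160:310,150:320],None,fx=4,fy=4,interpolation=2); b=cv2.resize(t['img'][165:310,185:365],None,fx=4,fy=4,interpolation=2)
save({'img':a},'sc1'); save({'img':b},'sd1')
# panel plane
for v,c in ((s,'scene'),(t,'side')):
    r=finder.regions_of(c,'console')[0]; m=r['region']&(v['range_z']>0)
    px=np.argwhere(m); P=p2w(v,px)
    P=P[(P[:,2]>0.04)]
    best=None;rng=np.random.default_rng(0)
    for i in range(500):
        q=P[rng.choice(len(P),3,False)]; n=np.cross(q[1]-q[0],q[2]-q[0]); n/=np.linalg.norm(n)+1e-9
        if abs(n[2])<.9: continue
        k=abs((P-q[0])@n)<.003
        if best is None or k.sum()>best.sum(): best=k
    Q=P[best]; cc=Q.mean(0); n=np.linalg.svd(Q-cc,full_matrices=False)[2][2]; n*=np.sign(n[2])
    print(c,len(P),len(Q),'c',cc.round(4),'n',n.round(4),'tilt',np.arccos(n[2]),'upslope yaw',np.arctan2(-n[1],-n[0]))
    rect=cv2.minAreaRect(Q[:,:2].astype(np.float32)); print(rect)
    hgt=(P-cc)@n
    K=P[hgt>.025]; print('high pts',len(K)); 
    np.save('hi_'+c,np.c_[P,hgt])
```

```text
scene 10039 6728 c [ 0.586  -0.07    0.0723] n [-0.2085  0.0089  0.978 ] tilt 0.21023613384301407 upslope yaw -0.04242624686251127
((0.5853995680809021, -0.05256190896034241), (0.3422819674015045, 0.22226861119270325), 87.15800476074219)
high pts 395
side 11073 8145 c [ 0.5673 -0.0774  0.0668] n [-0.2075  0.0098  0.9782] tilt 0.20926966438930128 upslope yaw -0.047425229302780335
((0.5841478705406189, -0.053670734167099), (0.34189698100090027, 0.22127576172351837), 87.00930786132812)
high pts 435
```

Run:
```python
from h import *
for c in('scene','side'):
    D=np.load('hi_'+c+'.npy')
    for lo,hi in((.04,.044),(.045,.052)):
        k=(D[:,3]>lo)&(D[:,3]<hi); print(c,lo,D[k][:,:3].round(3).tolist()[:30])
```

```text
scene 0.04 [[0.527, 0.014, 0.103], [0.529, 0.015, 0.103], [0.524, 0.009, 0.103], [0.526, 0.006, 0.102], [0.542, 0.013, 0.105], [0.531, 0.003, 0.105], [0.533, 0.004, 0.105], [0.532, 0.001, 0.104], [0.535, 0.001, 0.105], [0.538, 0.002, 0.106], [0.545, 0.005, 0.107], [0.547, 0.006, 0.107], [0.527, -0.005, 0.103], [0.537, -0.002, 0.106], [0.539, -0.0, 0.105], [0.542, 0.0, 0.106], [0.546, 0.003, 0.105], [0.533, -0.005, 0.103], [0.536, -0.005, 0.105], [0.54, -0.002, 0.104], [0.538, -0.009, 0.106], [0.543, -0.006, 0.105], [0.623, 0.02, 0.122], [0.628, 0.009, 0.125], [0.631, 0.005, 0.124], [0.593, -0.012, 0.114], [0.631, -0.0, 0.125], [0.598, -0.016, 0.119], [0.629, -0.002, 0.122], [0.599, -0.018, 0.118]]
scene 0.045 [[0.524, 0.009, 0.107], [0.527, 0.01, 0.107], [0.534, 0.013, 0.108], [0.531, 0.008, 0.108], [0.533, 0.01, 0.107], [0.537, 0.008, 0.111], [0.538, 0.011, 0.109], [0.541, 0.011, 0.11], [0.525, 0.003, 0.106], [0.53, 0.004, 0.107], [0.533, 0.005, 0.108], [0.536, 0.005, 0.109], [0.537, 0.007, 0.108], [0.544, 0.007, 0.112], [0.525, -0.002, 0.107], [0.528, -0.001, 0.108], [0.53, -0.0, 0
[... 1019 characters left out ...]
ide 0.045 [[0.619, 0.019, 0.126], [0.622, 0.018, 0.125], [0.625, 0.018, 0.124], [0.625, 0.014, 0.126], [0.626, 0.012, 0.127], [0.627, 0.01, 0.127], [0.613, 0.023, 0.123], [0.612, 0.018, 0.126], [0.615, 0.018, 0.125], [0.618, 0.018, 0.124], [0.619, 0.014, 0.125], [0.621, 0.013, 0.125], [0.623, 0.012, 0.125], [0.623, 0.009, 0.126], [0.626, 0.008, 0.126], [0.625, 0.003, 0.128], [0.626, 0.001, 0.129], [0.609, 0.021, 0.123], [0.608, 0.017, 0.125], [0.612, 0.017, 0.124], [0.614, 0.016, 0.124], [0.615, 0.014, 0.124], [0.617, 0.013, 0.124], [0.619, 0.011, 0.124], [0.619, 0.007, 0.126], [0.62, 0.005, 0.127], [0.622, 0.003, 0.127], [0.623, 0.002, 0.127], [0.624, -0.001, 0.128], [0.627, -0.002, 0.127]]
```

View pics/sc1.png

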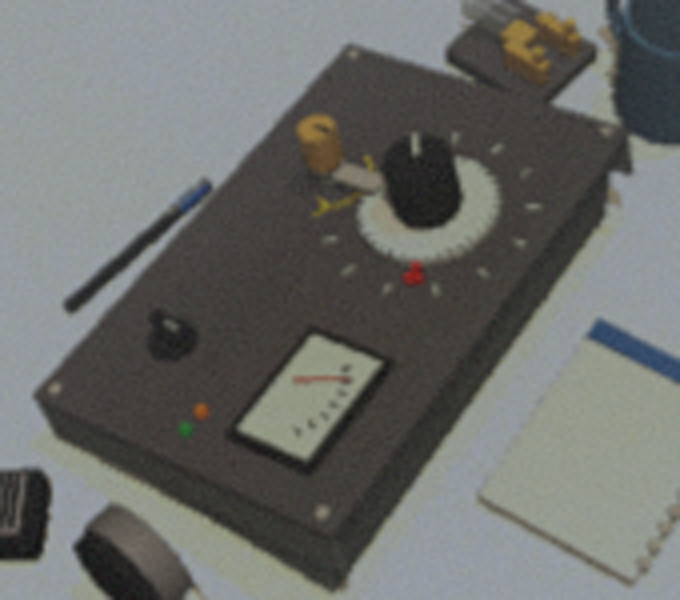

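View pics/sd1.png

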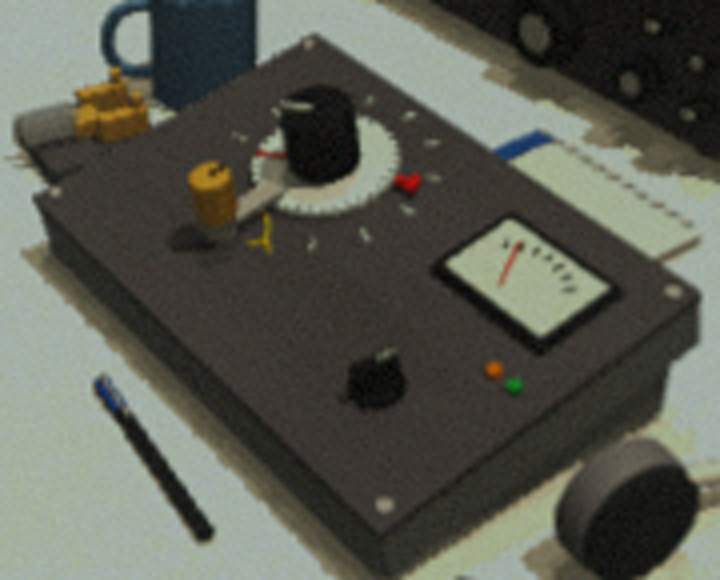

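```bash
cat >> h.py <<'E'
yaw=-0.048; tilt=0.2095
def frame(yaw=yaw):
    n=np.array([-np.sin(tilt)*np.cos(yaw),-np.sin(tilt)*np.sin(yaw),np.cos(tilt)])
    x=np.array([np.cos(tilt)*np.cos(yaw),np.cos(tilt)*np.sin(yaw),np.sin(tilt)]); y=np.cross(n,x)
    return np.array([x,y,n])  # rows
E
python3 - <<'E'
from h import *
F=frame(); o=np.array([0.609,0,0.077])
for c in('scene','side'):
    v=viewer.snapshot(c)
    px=np.argwhere(v['range_z']>0); P=p2w(v,px); L=(P-o)@F.T
    near=np.hypot(L[:,0],L[:,1])<.2
    pl=near&(abs(L[:,2])<.006)&(np.hypot(L[:,0],L[:,1])>.06); h0=np.median(L[pl,2]); print(c,'panel h0',h0)
    h=L[:,2]-h0
    for nm,cx,cy,r,H in(('dial',0,0,.03,.048),('lock',-.078,0,.02,.046)):
        k=(np.hypot(L[:,0]-cx,L[:,1]-cy)<r)&(h>H-.004); q=L[k,:2]
        (mx,my),rad=cv2.minEnclosingCircle(q.astype(np.float32)); print(nm,k.sum(),'med',q.mean(0).round(4),'enc',mx,my,rad,'h',np.percentile(h[k],[50,90]))
    im=v['img'].astype(int); red=(im[...,0]>90)&(im[...,0]>im[...,1]*1.7)&(im[...,0]>im[...,2]*1.7)
    k=red[px[:,0],px[:,1]]&(np.hypot(L[:,0],L[:,1])<.08)
    for a,b,hh in zip(px[k],L[k],h[k]): print(a,b[:2].round(4),hh.round(4), 'ang',np.degrees(np.arctan2(b[1],b[0])).round(1), np.hypot(b[0],b[1]).round(4))
E
```

```text
scene panel h0 -0.0005543352890920616
dial 177 med [0.0101 0.    ] enc 0.007833867333829403 0.0007465947419404984 0.022821540012955666 h [0.04762506 0.04963126]
lock 48 med [-0.0683  0.0002] enc -0.06778717041015625 0.0005665626376867294 0.013620938174426556 h [0.04520874 0.04749445]
[226 253] [ 0.0291 -0.0443] 0.0053 ang -56.8 0.053
[226 254] [ 0.0333 -0.0453] 0.0083 ang -53.7 0.0562
[227 252] [ 0.0297 -0.0492] 0.0071 ang -58.9 0.0575
[227 253] [ 0.0326 -0.0488] 0.008 ang -56.3 0.0587
[227 254] [ 0.0327 -0.0456] 0.0047 ang -54.4 0.0561
[228 251] [ 0.0296 -0.0533] 0.0076 ang -61.0 0.061
[228 252] [ 0.0321 -0.0525] 0.0079 ang -58.6 0.0615
[228 253] [ 0.0348 -0.052 ] 0.0087 ang -56.2 0.0626
[228 254] [ 0.037  -0.0509] 0.0086 ang -54.0 0.063
[228 255] [ 0.039  -0.0496] 0.0081 ang -51.9 0.0631
[229 251] [ 0.0308 -0.0555] 0.0068 ang -60.9 0.0634
[229 252] [ 0.0336 -0.055 ] 0.0076 ang -58.6 0.0645
[229 253] [ 0.0354 -0.0535] 0.0069 ang -56.5 0.0642
[229 254] [ 0.037  -0.0518] 0.0058 ang -54.5 0.0636
[229 255] [ 0.0408 -0.0524] 0.0082 ang -52.1 0.0664
[230 251] [ 0.0303 -0.0559] 0.0034 ang 
[... 995 characters left out ...]
544] 0.0084 ang -56.4 0.0653
[210 283] [ 0.0257 -0.0444] 0.0058 ang -59.9 0.0513
[210 284] [ 0.0274 -0.0461] 0.0057 ang -59.2 0.0536
[210 285] [ 0.029  -0.0478] 0.0058 ang -58.7 0.0559
[210 286] [ 0.0277 -0.0537] 0.0104 ang -62.7 0.0604
[210 287] [ 0.0304 -0.0539] 0.0087 ang -60.6 0.0619
[210 288] [ 0.0325 -0.055 ] 0.008 ang -59.4 0.0639
[210 289] [ 0.0367 -0.0531] 0.004 ang -55.4 0.0645
[211 286] [ 0.0273 -0.0537] 0.0075 ang -63.1 0.0603
[211 287] [ 0.0294 -0.0548] 0.0067 ang -61.7 0.0622
[211 288] [ 0.03   -0.0579] 0.0084 ang -62.6 0.0652
[211 289] [ 0.035 -0.055] 0.0032 ang -57.5 0.0651
[212 287] [ 0.0281 -0.0561] 0.0053 ang -63.4 0.0627
[212 288] [ 0.0295 -0.0581] 0.0057 ang -63.1 0.0652
```

```bash
cat >> h.py <<'E'
from scipy.linalg import logm,expm
O=np.array([0.609,0,0.077])+frame().T@np.array([0.0085,0,-0.001])
def target(lx,ly,h,jaw):
    """tip at local panel coords; jaw angle deg from console x (ccw from above)"""
    F=frame(); p=O+F.T@np.array([lx,ly,h]); a=np.radians(jaw)
    y=np.cos(a)*F[0]+np.sin(a)*F[1]; z=-F[2]; x=np.cross(y,z)
    T=np.eye(4); T[:3,:3]=np.c_[x,y,z]; T[:3,3]=p; return T
def cur():
    s=monitor.get_state(); T=np.eye(4); T[:3,:3]=R.from_quat(s['ee_rot']).as_matrix(); T[:3,3]=s['position']; return T,s
def plan(Tt,N,T0=None):
    if T0 is None: T0=cur()[0]
    G=logm(np.linalg.inv(T0)@Tt).real/N; S=expm(G)
    return np.r_[S[:3,3]*100, np.degrees(R.from_matrix(S[:3,:3]).as_rotvec())/6]
def where():
    T,s=cur(); F=frame(); l=F@(T[:3,3]-O); z=F@T[:3,2]; y=F@T[:3,1]
    print('t',round(float(s['time']),2),'local',l.round(4),'jaw',np.degrees(np.arctan2(y[1],y[0])).round(1),'zloc',z.round(3),'q',np.round(s['qpos'],2),'f',np.round(s['ft_force'],1),'tau',np.round(s['ft_torque'],2),'g',round(float(s['grip_width']),3))
E
python3 - <<'E'
from h import *
where()
for N in (16,24):
  print(N,plan(target(-.078,0,.12,40),N).round(2))
S=plan(target(-.078,0,.12,40),16)
E
```

```text
t 1.35 local [-0.4631  0.535   0.2554] jaw 79.1 zloc [-0.208 -0.    -0.978] q [ 1.26  0.31  1.51 -0.    1.33 -0.07] f [ 0.1  0.8 -0.2] tau [ 0.05 -0.02  0.04] g 1.0
16 [-3.89 -1.73  0.49 -0.06 -0.11  0.4 ]
24 [-2.6  -1.14  0.33 -0.04 -0.07  0.27]
```

>>> {"name": "servo_tool", "arguments": {"rows": [-3.9, -1.7, 0.5, -0.06, -0.11, 0.4, 60, -3.9, -1.7, 0.5, -0.06, -0.11, 0.4, 60, -3.9, -1.7, 0.5, -0.06, -0.11, 0.4, 60, -3.9, -1.7, 0.5, -0.06, -0.11, 0.4, 60, -3.9, -1.7, 0.5, -0.06, -0.11, 0.4, 60, -3.9, -1.7, 0.5, -0.06, -0.11, 0.4, 60, -3.9, -1.7, 0.5, -0.06, -0.11, 0.4, 60, -3.9, -1.7, 0.5, -0.06, -0.11, 0.4, 60]}}

```text
time: 2.15
position: [0.3765, 0.3144, 0.1997]
ee_rot: [0.285, 0.957, 0.02, 0.049]
ft_force: [1.1, 0.2, 0.6]
grip_width: 0.598
```

>>> {"name": "servo_tool", "arguments": {"rows": [-3.9, -1.7, 0.5, -0.06, -0.11, 0.4, 60, -3.9, -1.7, 0.5, -0.06, -0.11, 0.4, 60, -3.9, -1.7, 0.5, -0.06, -0.11, 0.4, 60, -3.9, -1.7, 0.5, -0.06, -0.11, 0.4, 60, -3.9, -1.7, 0.5, -0.06, -0.11, 0.4, 60, -3.9, -1.7, 0.5, -0.06, -0.11, 0.4, 60, -3.9, -1.7, 0.5, -0.06, -0.11, 0.4, 60, 0, 0, 0, 0, 0, 0, 60]}}

```text
time: 2.95
position: [0.5116, 0.045, 0.1824]
ee_rot: [0.423, 0.901, 0.035, 0.091]
ft_force: [-0.1, 0.3, -0.9]
grip_width: 0.6
```

Run:
```python
from h import *
s=viewer.snapshot('wrist'); save(s,'w1'); where()
F=frame()
pts=[O+F.T@np.array(p) for p in ((0,0,.048),(-.078,0,.046))]
print(w2p(s,pts))
print(plan(target(-.078,0,.12,40),8).round(2))
```

```text
t 3.0 local [-0.0851  0.0422  0.1249] jaw 42.5 zloc [-0.016 -0.003 -1.   ] q [ 0.02  0.18  1.85 -0.02  0.92 -0.66] f [-0.3  0.7  0.5] tau [0.03 0.08 0.02] g 0.603
[[280.15529277 291.85395098]
 [231.86658879 232.65382761]]
[-0.45 -0.28  0.06 -0.02 -0.01  0.05]
```

View pics/w1.png

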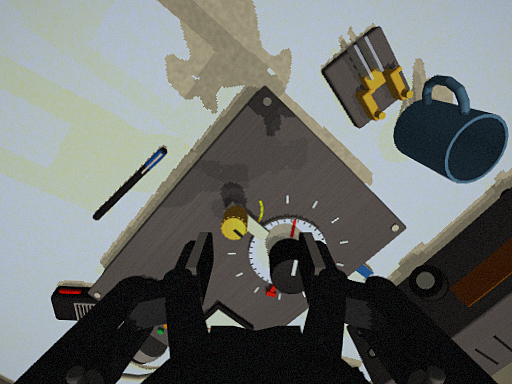

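```bash
cat >> h.py <<'E'
def red(cam='wrist',name=None):
    v=viewer.snapshot(cam)
    if name: save(v,name)
    F=frame(); im=v['img'].astype(int); m=(im[...,0]>80)&(im[...,0]>im[...,1]*1.8)&(im[...,0]>im[...,2]*1.8)
    px=np.argwhere(m)
    # intersect rays with plane h above panel
    T=np.array(v['cam_to_world']); d=p2w(v,px,np.ones(len(px)))-T[:3,3]; out={}
    for nm,h,lo,hi in(('line',.006,.024,.0465),('marker',.008,.047,.066)):
        tt=(h-F[2]@(T[:3,3]-O))/(d@F[2]); L=(T[:3,3]+d*tt[:,None]-O)@F.T; r=np.hypot(L[:,0],L[:,1]); k=(r>lo)&(r<hi)
        a=np.degrees(np.arctan2(L[k,1],L[k,0])); print(cam,nm,k.sum(),np.sort(a.round(0)).tolist()[::max(1,len(a)//12)],'med',np.median(a) if len(a) else None,'r',r[k].min() if k.any() else 0,r[k].max() if k.any() else 0)
    return v
E
python3 - <<'E'
from h import *
v=red('wrist'); red('side'); red('scene')
cv2.imwrite('pics/w1c.png',cv2.resize(v['img'][190:320,200:350,::-1],None,fx=5,fy=4.5,interpolation=2)[:600,:800])
E
```

```text
wrist line 56 [-71.0, -68.0, 123.0, 124.0, 125.0, 125.0, 125.0, 126.0, 126.0, 126.0, 127.0, 127.0, 128.0, 128.0] med 125.54803443054624 r 0.025433368740215918 0.046477810295761326
wrist marker 65 [-74.0, -72.0, -71.0, -70.0, -69.0, -68.0, -68.0, -66.0, -66.0, -65.0, -64.0, -63.0, -61.0] med -67.05050070275912 r 0.04702997821945753 0.05799298325717916
side line 2 [125.0, 126.0] med 125.37391201279746 r 0.04041145191899812 0.04290385041354159
side marker 24 [-75.0, -73.0, -72.0, -71.0, -70.0, -69.0, -67.0, -67.0, -66.0, -65.0, -63.0, -61.0] med -67.73197548199414 r 0.050061196019146936 0.06488639882756334
scene line 0 [] med None r 0 0
scene marker 19 [-68.0, -68.0, -67.0, -66.0, -65.0, -65.0, -64.0, -64.0, -63.0, -63.0, -63.0, -62.0, -61.0, -61.0, -61.0, -61.0, -59.0, -58.0, -58.0] med -63.122217892367395 r 0.05085369316944038 0.06414039410913859
```

View pics/w1c.png

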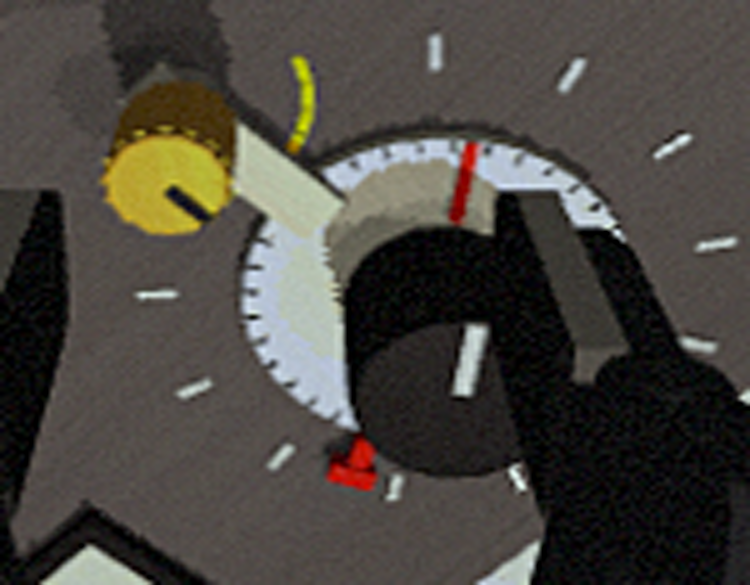

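>>> {"name": "servo_tool", "arguments": {"rows": [-0.45, -0.28, 0.06, -0.02, -0.01, 0.05, 60, -0.45, -0.28, 0.06, -0.02, -0.01, 0.05, 60, -0.45, -0.28, 0.06, -0.02, -0.01, 0.05, 60, -0.45, -0.28, 0.06, -0.02, -0.01, 0.05, 60, -0.45, -0.28, 0.06, -0.02, -0.01, 0.05, 60, -0.45, -0.28, 0.06, -0.02, -0.01, 0.05, 60, -0.45, -0.28, 0.06, -0.02, -0.01, 0.05, 60, -0.45, -0.28, 0.06, -0.02, -0.01, 0.05, 60]}}

```text
time: 3.95
position: [0.516, 0.0066, 0.179]
ee_rot: [0.439, 0.892, 0.043, 0.096]
ft_force: [0.9, 0.1, 0.2]
grip_width: 0.597
```

Run:
```python
from h import *
where()
print(plan(target(-.078,0,.06,40),8).round(2))
print(plan(target(-.078,0,.022,40),8,target(-.078,0,.06,40)).round(2))
```

```text
t 3.95 local [-0.0785  0.0021  0.1201] jaw 40.4 zloc [ 0.002  0.003 -1.   ] q [-0.08  0.18  1.86  0.01  0.89 -0.74] f [0.9 0.1 0.2] tau [ 0.03  0.09 -0.02] g 0.597
[-0.02 -0.01  0.75  0.   -0.    0.01]
[-0.    0.    0.48  0.   -0.    0.  ]
```

>>> {"name": "servo_tool", "arguments": {"rows": [0, 0, 1, 0, 0, 0, 60, 0, 0, 1, 0, 0, 0, 60, 0, 0, 1, 0, 0, 0, 60, 0, 0, 1, 0, 0, 0, 60, 0, 0, 1, 0, 0, 0, 60, 0, 0, 1, 0, 0, 0, 60, 0, 0, 0, 0, 0, 0, 60, 0, 0, 0, 0, 0, 0, 60]}}

```text
time: 4.75
position: [0.5284, 0.0068, 0.1199]
ee_rot: [0.439, 0.893, 0.043, 0.096]
ft_force: [-0.8, -0.3, -0.3]
grip_width: 0.601
```

Run:
```python
from h import *
where(); v=viewer.snapshot('wrist'); save(v,'w2'); v=viewer.snapshot('side'); save({'img':cv2.resize(v['img'][150:290,185:345],None,fx=4,fy=4)},'s2')
print(plan(target(-.078,0,.022,40),8).round(2))
```

```text
t 4.75 local [-0.0786  0.003   0.0598] jaw 40.4 zloc [ 0.001  0.003 -1.   ] q [-0.07  0.27  1.92  0.01  0.74 -0.74] f [-0.8 -0.3 -0.3] tau [0.01 0.11 0.01] g 0.601
[-0.03 -0.02  0.48  0.   -0.    0.01]
```

View pics/w2.png

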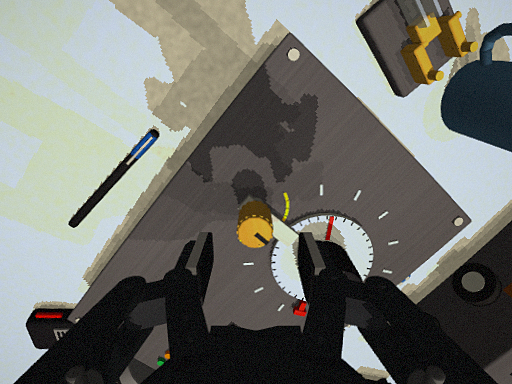

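View pics/s2.png

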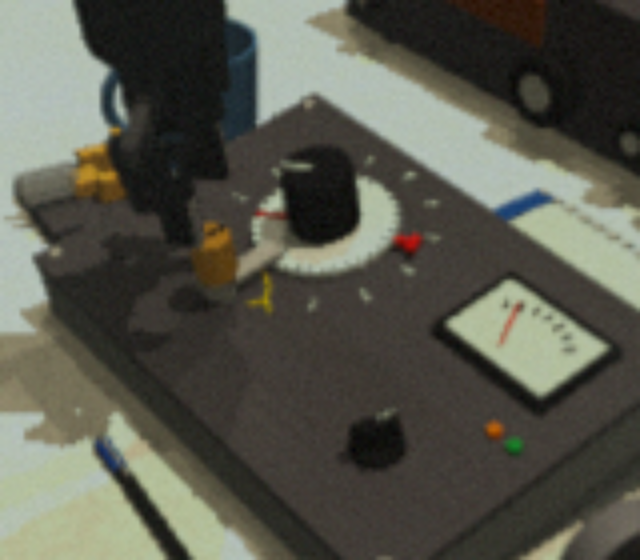

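>>> {"name": "servo_tool", "arguments": {"rows": [-0.03, -0.02, 0.48, 0, 0, 0, 60, -0.03, -0.02, 0.48, 0, 0, 0, 60, -0.03, -0.02, 0.48, 0, 0, 0, 60, -0.03, -0.02, 0.48, 0, 0, 0, 60, -0.03, -0.02, 0.48, 0, 0, 0, 60, -0.03, -0.02, 0.48, 0, 0, 0, 60, -0.03, -0.02, 0.48, 0, 0, 0, 60, -0.03, -0.02, 0.48, 0, 0, 0, 60]}}

```text
time: 5.65
position: [0.5369, 0.0035, 0.0824]
ee_rot: [0.439, 0.892, 0.043, 0.096]
ft_force: [0.5, 0.5, -0.0]
grip_width: 0.601
```

Run:
```python
from h import *
where(); v=viewer.snapshot('wrist'); save(v,'w3')
```

```text
t 5.65 local [-0.078   0.0001  0.0213] jaw 40.4 zloc [ 0.002  0.003 -1.   ] q [-0.08  0.34  1.95  0.02  0.64 -0.75] f [ 0.5  0.5 -0. ] tau [-0.02  0.1  -0.02] g 0.601
```

View pics/w3.png

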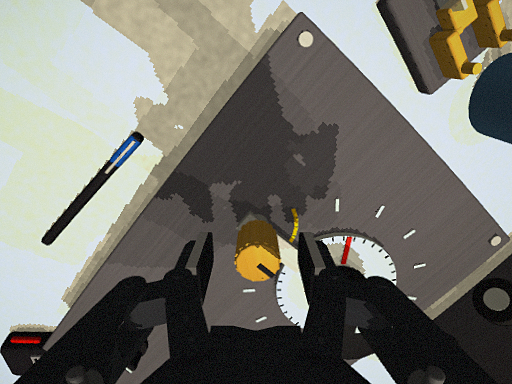

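Lock head (264,258) lies between the fingers (~200 and ~315). Close.

>>> {"name": "servo_tool", "arguments": {"rows": [0, 0, 0, 0, 0, 0, 0, 0, 0, 0, 0, 0, 0, 0, 0, 0, 0, 0, 0, 0, 0, 0, 0, 0, 0, 0, 0, 0, 0, 0, 0, 0, 0, 0, 0, 0, 0, 0, 0, 0, 0, 0, 0, 0, 0, 0, 0, 0, 0, 0, 0, 0, 0, 0, 0, 0], "force": 50}}

```text
time: 6.5
position: [0.5375, 0.0041, 0.0834]
ee_rot: [0.439, 0.892, 0.044, 0.097]
ft_force: [1.2, 5.8, 1.5]
grip_width: 0.259
```

Run:
```python
from h import *
where()
```

```text
t 6.5 local [-0.0772  0.0006  0.0221] jaw 40.4 zloc [ 0.004  0.004 -1.   ] q [-0.08  0.34  1.95  0.02  0.64 -0.75] f [1.2 5.8 1.5] tau [ 0.74 -0.08  0.19] g 0.259
```

>>> {"name": "servo_tool", "arguments": {"rows": [0, 0, 0, 0, 0, 1, 0, 0, 0, 0, 0, 0, 1, 0, 0, 0, 0, 0, 0, 1, 0, 0, 0, 0, 0, 0, 1, 0, 0, 0, 0, 0, 0, 1, 0, 0, 0, 0, 0, 0, 1, 0, 0, 0, 0, 0, 0, 1, 0, 0, 0, 0, 0, 0, 0, 0]}}

```text
time: 7.3
position: [0.5371, 0.004, 0.0833]
ee_rot: [0.729, 0.676, 0.075, 0.074]
ft_force: [0.3, 4.7, 2.2]
grip_width: 0.26
```

Run:
```python
from h import *
where(); v=red('side','x'); save({'img':cv2.resize(v['img'][150:290,185:345],None,fx=4,fy=4)},'s4');v=red('wrist','w4')
```

```text
t 7.3 local [-0.0777  0.0005  0.0221] jaw -1.6 zloc [ 0.003  0.004 -1.   ] q [-0.08  0.34  1.95  0.02  0.64 -0.01] f [0.3 4.7 2.2] tau [0.73 0.   0.09] g 0.26
side line 3 [125.0, 125.0, 126.0] med 125.1371469481951 r 0.037924937353370304 0.04290385041354159
side marker 24 [-75.0, -73.0, -72.0, -71.0, -70.0, -69.0, -67.0, -67.0, -66.0, -65.0, -63.0, -61.0] med -67.73197548199414 r 0.050061196019146936 0.06488639882756334
wrist line 168 [122.0, 123.0, 124.0, 124.0, 125.0, 125.0, 126.0, 126.0, 126.0, 127.0, 127.0, 128.0] med 125.43603640354158 r 0.025515635853532538 0.04644946159505346
wrist marker 30 [-73.0, -73.0, -72.0, -72.0, -71.0, -71.0, -71.0, -70.0, -69.0, -68.0, -67.0, 124.0, 125.0, 126.0, 127.0] med -69.69975071789295 r 0.04709972010568425 0.057551165128198536
```

View pics/w4.png

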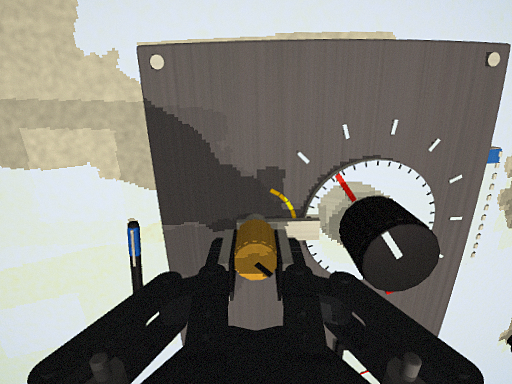

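>>> {"name": "servo_tool", "arguments": {"rows": [0, 0, 0, 0, 0, 1, 0, 0, 0, 0, 0, 0, 1, 0, 0, 0, 0, 0, 0, 1, 0, 0, 0, 0, 0, 0, 1, 0, 0, 0, 0, 0, 0, 1, 0, 0, 0, 0, 0, 0, 1, 0, 0, 0, 0, 0, 0, 0.7, 0, 0, 0, 0, 0, 0, 0, 0]}}

```text
time: 8.2
position: [0.5366, 0.0041, 0.0832]
ee_rot: [0.917, 0.385, 0.096, 0.044]
ft_force: [-0.4, 5.8, 4.4]
grip_width: 0.263
```

Run:
```python
from h import *
where(); v=red('wrist','w5')
```

```text
t 8.2 local [-0.0781  0.0007  0.0221] jaw -41.8 zloc [ 0.002  0.004 -1.   ] q [-0.08  0.34  1.95  0.02  0.64  0.69] f [-0.4  5.8  4.4] tau [1.01 0.04 0.11] g 0.263
wrist line 195 [122.0, 123.0, 123.0, 124.0, 124.0, 124.0, 125.0, 125.0, 126.0, 126.0, 127.0, 127.0, 128.0] med 124.93816317923377 r 0.025106775586620594 0.04642829988704514
wrist marker 228 [-72.0, -71.0, -70.0, -69.0, -68.0, -67.0, -66.0, -65.0, -64.0, -64.0, -63.0, -61.0] med -66.1253849552135 r 0.047001886116111447 0.05799689590908135
```

View pics/w5.png

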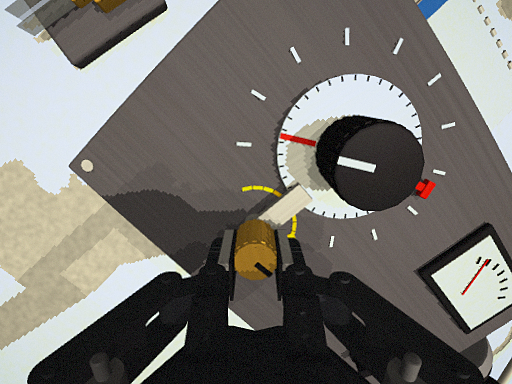

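>>> {"name": "servo_tool", "arguments": {"rows": [0, 0, 0, 0, 0, 0, 60, 0, 0, 0, 0, 0, 0, 60, 0, 0, 0, 0, 0, 0, 60, 0, 0, 0, 0, 0, 0, 60, 0, 0, -1, 0, 0, 0, 60, 0, 0, -2, 0, 0, 0, 60, 0, 0, -2, 0, 0, 0, 60, 0, 0, -1, 0, 0, 0, 60]}}

```text
time: 9.05
position: [0.5247, 0.0039, 0.1437]
ee_rot: [0.917, 0.384, 0.097, 0.045]
ft_force: [1.2, 0.0, -0.5]
grip_width: 0.602
```

Run:
```python
from h import *
where(); v=red('wrist','w6')
print(plan(target(0,0,.085,95),24).round(3))
```

```text
t 9.05 local [-0.0772 -0.0002  0.0838] jaw -41.8 zloc [ 0.005  0.003 -1.   ] q [-0.08  0.23  1.9   0.01  0.79  0.69] f [ 1.2  0.  -0.5] tau [-0.04  0.09  0.05] g 0.602
wrist line 122 [-70.0, -66.0, 122.0, 123.0, 124.0, 124.0, 125.0, 125.0, 125.0, 126.0, 126.0, 127.0, 128.0] med 124.62115309970642 r 0.024291865153409815 0.046402590206339925
wrist marker 138 [-72.0, -71.0, -70.0, -69.0, -68.0, -67.0, -66.0, -66.0, -65.0, -64.0, -63.0, -62.0, -61.0] med -66.11747927510518 r 0.04708330382853887 0.05858280154096234
[-0.164  0.375 -0.001  0.004  0.    -0.95 ]
```

View pics/w6.png

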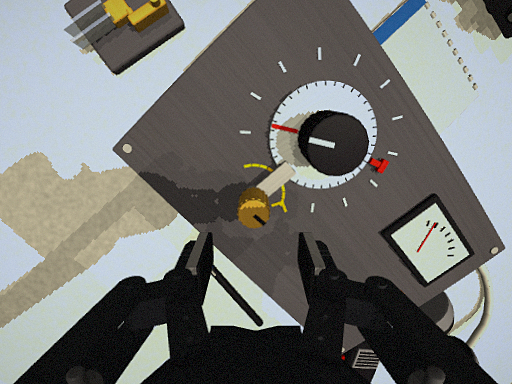

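>>> {"name": "servo_tool", "arguments": {"rows": [-0.16, 0.37, 0, 0, 0, -0.95, 90, -0.16, 0.37, 0, 0, 0, -0.95, 90, -0.16, 0.37, 0, 0, 0, -0.95, 90, -0.16, 0.37, 0, 0, 0, -0.95, 90, -0.16, 0.37, 0, 0, 0, -0.95, 90, -0.16, 0.37, 0, 0, 0, -0.95, 90, -0.16, 0.37, 0, 0, 0, -0.95, 90, -0.16, 0.37, 0, 0, 0, -0.95, 90]}}

```text
time: 9.9
position: [0.5445, -0.0195, 0.1457]
ee_rot: [0.695, 0.711, 0.071, 0.078]
ft_force: [-0.2, 0.3, -0.5]
grip_width: 0.902
```

>>> {"name": "servo_tool", "arguments": {"rows": [-0.16, 0.37, 0, 0, 0, -0.95, 90, -0.16, 0.37, 0, 0, 0, -0.95, 90, -0.16, 0.37, 0, 0, 0, -0.95, 90, -0.16, 0.37, 0, 0, 0, -0.95, 90, -0.16, 0.37, 0, 0, 0, -0.95, 90, -0.16, 0.37, 0, 0, 0, -0.95, 90, -0.16, 0.37, 0, 0, 0, -0.95, 90, -0.16, 0.37, 0, 0, 0, -0.95, 90]}}

```text
time: 10.7
position: [0.5752, -0.0206, 0.1523]
ee_rot: [0.365, 0.925, 0.035, 0.099]
ft_force: [0.0, -0.7, -0.0]
grip_width: 0.902
```

>>> {"name": "servo_tool", "arguments": {"rows": [-0.16, 0.37, 0, 0, 0, -0.95, 90, -0.16, 0.37, 0, 0, 0, -0.95, 90, -0.16, 0.37, 0, 0, 0, -0.95, 90, -0.16, 0.37, 0, 0, 0, -0.95, 90, -0.16, 0.37, 0, 0, 0, -0.95, 90, -0.16, 0.37, 0, 0, 0, -0.95, 90, -0.16, 0.37, 0, 0, 0, -0.95, 90, -0.16, 0.37, 0, 0, 0, -0.95, 90]}}

```text
time: 11.5
position: [0.5976, 0.001, 0.1569]
ee_rot: [-0.022, 0.994, -0.006, 0.105]
ft_force: [-0.3, -0.5, 0.6]
grip_width: 0.901
```

Run:
```python
from h import *
where(); v=red('wrist','w7')
print(w2p(v,O+frame().T@[0,0,.048]))
print(plan(target(0,0,.026,95),8).round(3))
```

```text
t 11.5 local [-0.003   0.0005  0.0815] jaw 95.2 zloc [ 0.001  0.003 -1.   ] q [-0.07  0.31  1.74  0.01  0.88 -1.69] f [-0.3 -0.5  0.6] tau [-0.02  0.09  0.03] g 0.901
wrist line 107 [-70.0, -67.0, 123.0, 124.0, 124.0, 125.0, 125.0, 126.0, 126.0, 127.0, 127.0, 128.0, 128.0, 129.0] med 125.65862629003318 r 0.024708456922176558 0.04645868037584355
wrist marker 120 [-74.0, -72.0, -71.0, -70.0, -69.0, -69.0, -68.0, -67.0, -66.0, -65.0, -64.0, -63.0] med -67.73026034509184 r 0.0472112144318366 0.05894321970745241
[[224.13111804 253.2135108 ]]
[-0.032 -0.016  0.694  0.004  0.002  0.009]
```

View pics/w7.png

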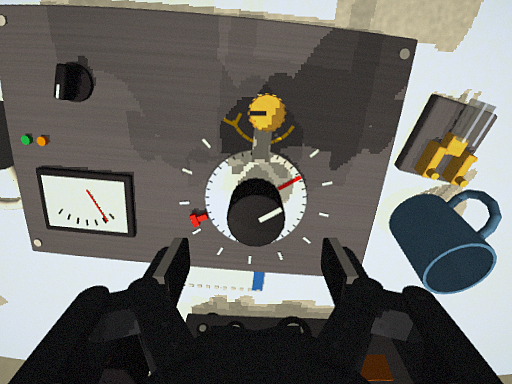

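>>> {"name": "servo_tool", "arguments": {"rows": [-0.03, -0.02, 0.69, 0, 0, 0, 90, -0.03, -0.02, 0.69, 0, 0, 0, 90, -0.03, -0.02, 0.69, 0, 0, 0, 90, -0.03, -0.02, 0.69, 0, 0, 0, 90, -0.03, -0.02, 0.69, 0, 0, 0, 90, -0.03, -0.02, 0.69, 0, 0, 0, 90, -0.03, -0.02, 0.69, 0, 0, 0, 90, -0.03, -0.02, 0.69, 0, 0, 0, 90]}}

```text
time: 12.35
position: [0.612, -0.001, 0.1034]
ee_rot: [-0.02, 0.994, -0.006, 0.105]
ft_force: [-0.6, -0.2, 0.6]
grip_width: 0.898
```

>>> {"name": "servo_tool", "arguments": {"rows": [0, 0, 0, 0, 0, 0, 90, 0, 0, 0, 0, 0, 0, 20, 0, 0, 0, 0, 0, 0, 20, 0, 0, 0, 0, 0, 0, 20, 0, 0, 0, 0, 0, 0, 20, 0, 0, 0, 0, 0, 0, 20, 0, 0, 0, 0, 0, 0, 20, 0, 0, 0, 0, 0, 0, 20], "force": 40}}

```text
time: 13.15
position: [0.6118, 0.0009, 0.105]
ee_rot: [-0.019, 0.994, -0.004, 0.106]
ft_force: [-1.6, 6.5, 4.2]
grip_width: 0.495
```

Run:
```python
from h import *
where(); v=red('wrist','w8')
```

```text
t 13.15 local [0.     0.001  0.0278] jaw 94.9 zloc [ 0.003  0.006 -1.   ] q [-0.07  0.39  1.77  0.02  0.77 -1.69] f [-1.6  6.5  4.2] tau [1.04 0.22 0.2 ] g 0.495
wrist line 170 [-73.0, -68.0, 124.0, 124.0, 125.0, 125.0, 126.0, 126.0, 127.0, 127.0, 128.0, 128.0, 130.0] med 125.87353702328852 r 0.024261457059251475 0.04643548459337514
wrist marker 202 [-76.0, -74.0, -73.0, -72.0, -71.0, -70.0, -69.0, -68.0, -67.0, -66.0, -65.0, -64.0, -63.0] med -68.78226634656173 r 0.04715072945038818 0.058863143956405704
```

View pics/w8.png

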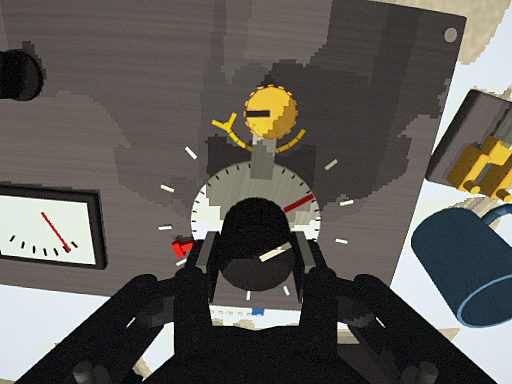

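>>> {"name": "servo_tool", "arguments": {"rows": [0, 0, 0, 0, 0, 0.5, 20, 0, 0, 0, 0, 0, 1, 20, 0, 0, 0, 0, 0, 1, 20, 0, 0, 0, 0, 0, 1, 20, 0, 0, 0, 0, 0, 1, 20, 0, 0, 0, 0, 0, 1, 20, 0, 0, 0, 0, 0, 1, 20, 0, 0, 0, 0, 0, 0.5, 20]}}

```text
time: 14.0
position: [0.6119, 0.0011, 0.105]
ee_rot: [0.34, 0.935, 0.034, 0.1]
ft_force: [-1.6, 7.0, 3.1]
grip_width: 0.501
```

Run:
```python
from h import *
where(); v=red('wrist','w9')
```

```text
t 14.0 local [0.0001 0.0013 0.0278] jaw 52.8 zloc [ 0.003  0.006 -1.   ] q [-0.07  0.39  1.77  0.02  0.77 -0.96] f [-1.6  7.   3.1] tau [1.07 0.25 0.29] g 0.501
wrist line 162 [-71.0, 84.0, 84.0, 85.0, 85.0, 86.0, 86.0, 87.0, 87.0, 88.0, 88.0, 89.0, 90.0] med 86.24722641175532 r 0.02424022537188581 0.046244909005808604
wrist marker 118 [-71.0, -70.0, -69.0, -68.0, -67.0, -67.0, -66.0, -66.0, -65.0, -64.0, -64.0, -63.0, -62.0, -61.0] med -66.05049531600692 r 0.04702019963516711 0.05785482229514562
```

View pics/w9.png

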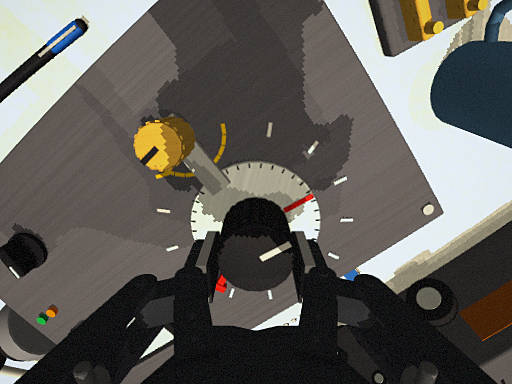

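>>> {"name": "servo_tool", "arguments": {"rows": [0, 0, 0, 0, 0, 1, 20, 0, 0, 0, 0, 0, 1, 20, 0, 0, 0, 0, 0, 1, 20, 0, 0, 0, 0, 0, 1, 20, 0, 0, 0, 0, 0, 1, 20, 0, 0, 0, 0, 0, 1, 20, 0, 0, 0, 0, 0, 1, 20, 0, 0, 0, 0, 0, 1, 20]}}

```text
time: 14.85
position: [0.6122, 0.0012, 0.105]
ee_rot: [0.691, 0.715, 0.072, 0.078]
ft_force: [0.6, 8.2, 3.3]
grip_width: 0.499
```

>>> {"name": "servo_tool", "arguments": {"rows": [0, 0, 0, 0, 0, 1, 20, 0, 0, 0, 0, 0, 1, 20, 0, 0, 0, 0, 0, 1, 20, 0, 0, 0, 0, 0, 1, 20, 0, 0, 0, 0, 0, 1, 20, 0, 0, 0, 0, 0, 1, 20, 0, 0, 0, 0, 0, 1, 20, 0, 0, 0, 0, 0, 1, 20]}}

```text
time: 15.65
position: [0.6125, 0.0012, 0.1051]
ee_rot: [0.922, 0.372, 0.098, 0.042]
ft_force: [0.7, 8.0, 0.9]
grip_width: 0.498
```

>>> {"name": "servo_tool", "arguments": {"rows": [0, 0, 0, 0, 0, 1, 20, 0, 0, 0, 0, 0, 1, 20, 0, 0, 0, 0, 0, 1, 20, 0, 0, 0, 0, 0, 1, 20, 0, 0, 0, 0, 0, 1, 20, 0, 0, 0, 0, 0, 1, 20, 0, 0, 0, 0, 0, 0, 20, 0, 0, 0, 0, 0, 0, 20]}}

```text
time: 16.45
position: [0.6126, 0.0009, 0.1051]
ee_rot: [0.992, 0.071, 0.106, 0.01]
ft_force: [-0.1, 6.2, 3.0]
grip_width: 0.493
```

Run:
```python
from h import *
where(); v=red('wrist','w10')
```

```text
t 16.45 local [0.0008 0.0011 0.0278] jaw -79.1 zloc [ 0.004  0.006 -1.   ] q [-0.07  0.39  1.77  0.02  0.77  1.34] f [-0.1  6.2  3. ] tau [0.87 0.01 0.08] g 0.493
wrist line 163 [-69.0, -65.0, -61.0, -50.0, -49.0, -49.0, -48.0, -47.0, -47.0, -46.0, -46.0, -45.0, -44.0] med -47.769556438703646 r 0.024137144708876415 0.046478672619424476
wrist marker 255 [-71.0, -69.0, -67.0, -66.0, -65.0, -64.0, -64.0, -63.0, -62.0, -61.0, -60.0, -59.0, -57.0] med -63.50373536442501 r 0.047008664030441995 0.059295419001223613
```

View pics/w10.png

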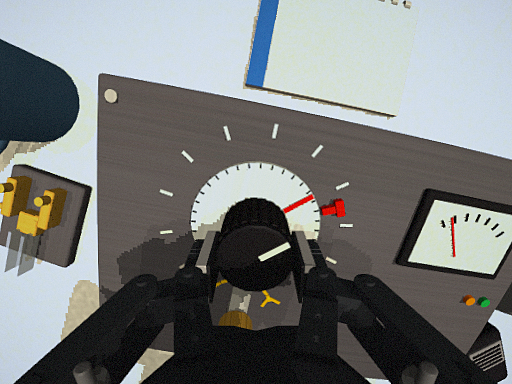

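>>> {"name": "servo_tool", "arguments": {"rows": [0, 0, 0, 0, 0, 1, 20, 0, 0, 0, 0, 0, 1, 20, 0, 0, 0, 0, 0, 0.3, 20, 0, 0, 0, 0, 0, 0, 20, 0, 0, 0, 0, 0, 0, 20, 0, 0, 0, 0, 0, 0, 20, 0, 0, 0, 0, 0, 0, 20, 0, 0, 0, 0, 0, 0, 20]}}

```text
time: 17.3
position: [0.6125, 0.0008, 0.1051]
ee_rot: [0.993, -0.048, 0.107, -0.003]
ft_force: [-0.5, 6.8, 2.9]
grip_width: 0.497
```

Run:
```python
from h import *
where(); v=red('wrist','w11')
cv2.imwrite('pics/w11c.png',cv2.resize(v['img'][160:270,250:390,::-1],None,fx=5,fy=5,interpolation=2))
```

```text
t 17.3 local [0.0008 0.0009 0.0278] jaw -92.9 zloc [ 0.004  0.005 -1.   ] q [-0.07  0.39  1.77  0.02  0.77  1.58] f [-0.5  6.8  2.9] tau [0.8  0.08 0.14] g 0.497
wrist line 160 [-69.0, -65.0, -64.0, -64.0, -63.0, -63.0, -62.0, -62.0, -61.0, -61.0, -60.0, -60.0, -58.0] med -62.03980847161483 r 0.024068716720442036 0.04639764838667034
wrist marker 273 [-71.0, -69.0, -67.0, -67.0, -66.0, -65.0, -64.0, -63.0, -62.0, -62.0, -61.0, -60.0, -58.0] med -64.00245726764139 r 0.047064945938212914 0.059619738991702004
```

View pics/w11c.png

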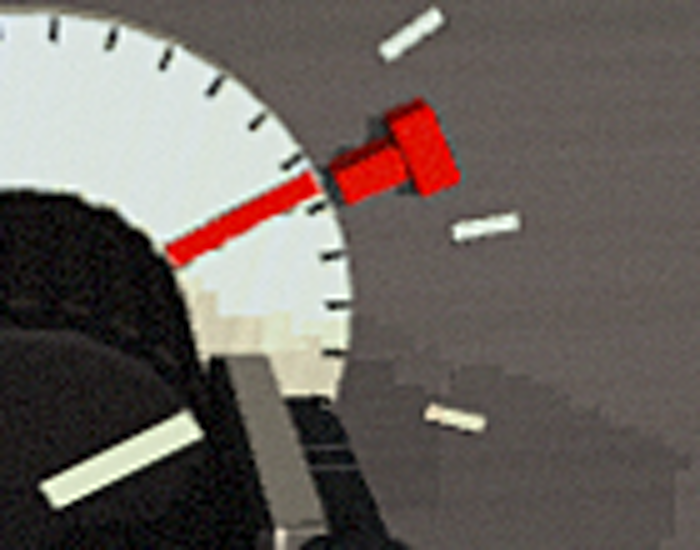

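>>> {"name": "servo_tool", "arguments": {"rows": [0, 0, 0, 0, 0, 0.35, 20, 0, 0, 0, 0, 0, 0, 20, 0, 0, 0, 0, 0, 0, 20, 0, 0, 0, 0, 0, 0, 20, 0, 0, 0, 0, 0, 0, 20, 0, 0, 0, 0, 0, 0, 20, 0, 0, 0, 0, 0, 0, 20, 0, 0, 0, 0, 0, 0, 20]}}

```text
time: 18.15
position: [0.6125, 0.0008, 0.1051]
ee_rot: [0.992, -0.066, 0.107, -0.005]
ft_force: [0.8, 6.5, 3.2]
grip_width: 0.498
```

Run:
```python
from h import *
where(); v=red('wrist','w12')
cv2.imwrite('pics/w12c.png',cv2.resize(v['img'][160:270,250:390,::-1],None,fx=5,fy=5,interpolation=2))
```

```text
t 18.15 local [0.0008 0.0009 0.0278] jaw -94.9 zloc [ 0.004  0.005 -1.   ] q [-0.07  0.39  1.77  0.02  0.77  1.62] f [0.8 6.5 3.2] tau [0.82 0.12 0.11] g 0.498
wrist line 158 [-69.0, -67.0, -66.0, -66.0, -65.0, -65.0, -64.0, -64.0, -63.0, -63.0, -62.0, -61.0, -60.0] med -64.0816889396711 r 0.024067914837235763 0.04639848453933859
wrist marker 278 [-71.0, -69.0, -68.0, -67.0, -66.0, -65.0, -64.0, -63.0, -62.0, -61.0, -61.0, -59.0, -58.0] med -63.96743584060516 r 0.04707133478498328 0.059702900068712636
```

View pics/w12c.png

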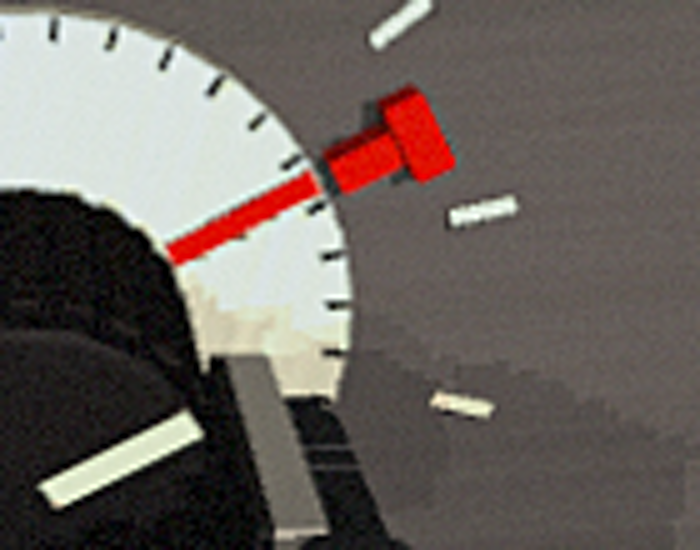

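Line at crop (315,183) points along the marker neck (340,172), so it's aligned. Next: release, lift and check the result.

>>> {"name": "servo_tool", "arguments": {"rows": [0, 0, 0, 0, 0, 0, 90, 0, 0, 0, 0, 0, 0, 90, 0, 0, 0, 0, 0, 0, 90, 0, 0, 0, 0, 0, 0, 90, 0, 0, 0, 0, 0, 0, 90, 0, 0, -1, 0, 0, 0, 90, 0, 0, -2, 0, 0, 0, 90, 0, 0, -3, 0, 0, 0, 90]}}

```text
time: 19.0
position: [0.5979, -0.0005, 0.162]
ee_rot: [0.992, -0.066, 0.104, -0.003]
ft_force: [-0.7, -0.9, -0.3]
grip_width: 0.9
```

>>> {"name": "servo_tool", "arguments": {"rows": [0, 0, -2, 0, 0, 0, 90, 0, 0, -1, 0, 0, 0, 90, 0, 0, 0, 0, 0, 0, 90, 0, 0, 0, 0, 0, 0, 90, 0, 0, 0, 0, 0, 0, 90, 0, 0, 0, 0, 0, 0, 90, 0, 0, 0, 0, 0, 0, 90, 0, 0, 0, 0, 0, 0, 90]}}

```text
time: 19.8
position: [0.5928, -0.0003, 0.1913]
ee_rot: [0.992, -0.066, 0.105, -0.003]
ft_force: [0.1, 0.5, 0.3]
grip_width: 0.897
```

Run:
```python
from h import *
where(); v=red('wrist','w13'); red('side');red('scene')
cv2.imwrite('pics/w13c.png',cv2.resize(v['img'][90:240,180:340,::-1],None,fx=5,fy=4,interpolation=2))
```

```text
t 19.8 local [-0.0006 -0.0011  0.1161] jaw -94.9 zloc [ 0.001  0.003 -1.   ] q [-0.08  0.27  1.7   0.01  0.96  1.62] f [0.1 0.5 0.3] tau [-0.    0.12 -0.03] g 0.897
wrist line 70 [-69.0, -67.0, -67.0, -66.0, -66.0, -65.0, -65.0, -65.0, -64.0, -64.0, -63.0, -63.0, -62.0, -62.0] med -64.54288984312863 r 0.0240314850517311 0.04628610427116211
wrist marker 127 [-71.0, -70.0, -68.0, -68.0, -67.0, -66.0, -65.0, -64.0, -64.0, -63.0, -62.0, -61.0, -60.0] med -64.95206039018738 r 0.0470924059499425 0.06016837720200137
side line 9 [-68.0, -67.0, -66.0, -65.0, -65.0, -64.0, -63.0, -63.0, -62.0] med -64.84057203032175 r 0.02540582216789638 0.04290640934962541
side marker 26 [-75.0, -73.0, -72.0, -71.0, -70.0, -69.0, -68.0, -67.0, -67.0, -66.0, -65.0, -63.0, -61.0] med -68.24095746437328 r 0.04785386224813406 0.06488639882756334
scene line 5 [-62.0, -61.0, -61.0, -60.0, -60.0] med -60.711917732792855 r 0.026337732956729122 0.04594501071952291
scene marker 21 [-68.0, -68.0, -67.0, -67.0, -66.0, -65.0, -65.0, -64.0, -64.0, -63.0, -63.0, -63.0, -62.0, -62.0, -61.0, -61.0, -61.0, -61.0, -59.0, -58.0, -58.0] med -63.122217892367395 r 0.04775410661481554 0.06414039410913859
```

View pics/w13.png

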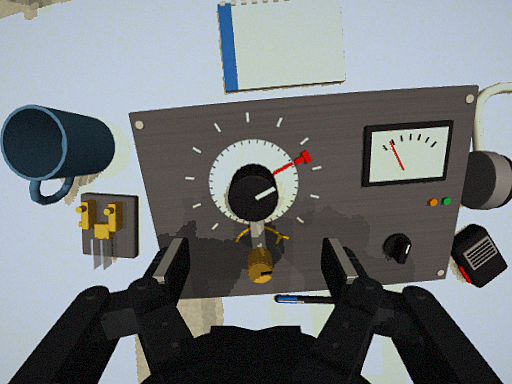

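View pics/w13c.png

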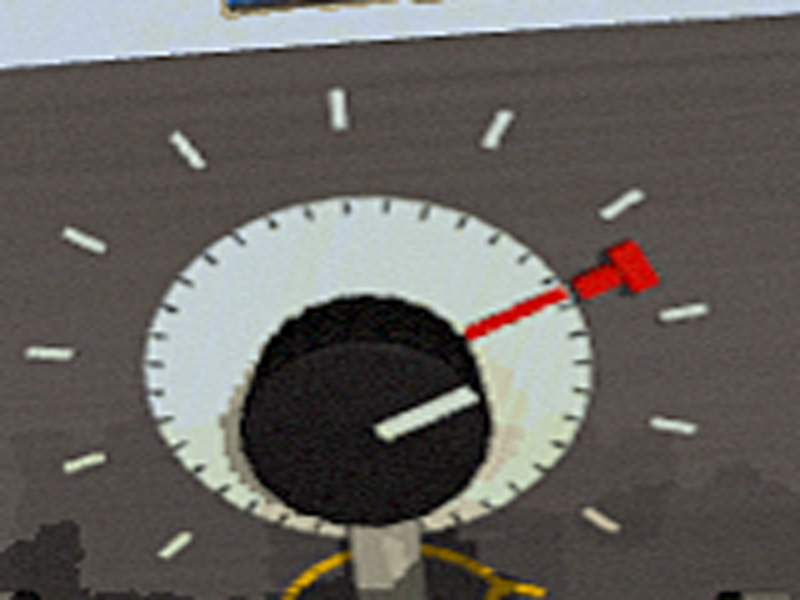

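```bash
python3 -c "
from h import *
print(sign_off()); where()"
```

```text
the job is handed in; nothing more can be done
None
the job is handed in; nothing more can be done
```

I loosened the lock screw, turned the big dial clockwise to the red marker in one grasp, then let go, lifted the tool clear and handed the job in. The job took about 20 of the 64 s, and `sign_off` gave no verdict.

- **Lock screw:** it turned clockwise by about 82° (1.43 rad) with the gripper. After I let go, its pointer mark showed the same amount.
- **Dial:** it turned by about 190°, and the line did not move while I was loosening the lock.
- **Final check:** the wrist camera puts the red line 0.4° from the marker, pointing straight along its neck.
- **Disagreement:** the two fixed cameras read larger gaps, 2.4° (scene) and 3.4° (side). They rest on few pixels that include the marker's side faces. They are still inside the 5° limit.
- **Everything else:** I saw no shift in the marker, and the band switch and the loose things looked in place in the last picture, though I did not measure those. The arm was touching nothing, with the tool about 116 mm above the panel and wrist force near zero.

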